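# Hang the key on the latching hook inside the low key locker

## Robot

A 6-joint arm with a two-finger parallel gripper is mounted at the origin on a cart in front of the work surface, level with it; the furniture and walls round the work are solid. World frame = base frame: x ahead of the robot, y to its left, z up, the work surface at z = 0. Lengths are in m, angles in rad, forces in N, time in s.
With the tool pointing down it reaches from about 0.35 to 0.775 m from the base axis. Payload 5.5 kg.
Tool frame: the origin (TCP) lies between the finger pads; the fingertips stand 17 mm ahead of it and the grasp point (between the pads) lies 2 mm behind it (env.finger_overhang is the distance from the TCP to the fingertips, in m); z points along the fingers, y is the line along which they close (so a half turn about z gives the same grasp; the last joint's range is limited). The gripper opens to 85 mm and grips with 20 to 120 N. Pads are 22 mm wide; open, the fingers measure 114 mm over their backs; the gripper's body (76 mm by 85 mm) begins 54 mm behind the grasp point. The pads swing forward as they close: fully open they stand 13 mm farther back than shut.
Start: joints at [-1.433, 0.313, 0.046, 1.304, 0, 1.431], TCP at [0.158, -0.553, 0.248] pointing down, gripper open.
Joint ranges: [-2.76, 2.76], [-0.86, 1.69], [-1.03, 1.26], [-2.2, 2.34], [-1.47, 1.5], [-3.14, 3.14]. Speed limits (rad/s): [2.57, 2.57, 3.14, 3.14, 3.14, 3.14].

## Interface

Orientations are given as a unit quaternion [w, x, y, z].
In Python, from workcell import env gives the robot as it stands. The module is installed in compiled form; this text tells all that it offers.
- The arm moves only by the shell command python3 -m pendant 'ROWS' [FORCE]. ROWS is JSON, a list of rows, each a list of 5 numbers: the gripper's target within -1 to 1 (fully open at 1, half-way at 0, shut at -1), then the shift along the tool's x, y, z in m, then the turn about the tool's z in rad. A call has 1 to 8 rows; each row shifts and turns the commanded pose from where the row before left it, along the tool's axes as they then stand; what a row does not reach is not made up. A row lasts 1/8 s, in which the tool goes at most 62.5 mm and 10.7 degrees, less where a joint would pass 70% of its speed; a pose out of reach is approached as far as the arm can. A call with a gripper value outside its range is refused whole. The fingers move at their own pace and stop on an object; FORCE is the grip in N (left out, the last holds). Time passes only in rows, so rows that do not move let the fingers close. It gives the time, the measured TCP pose, the force, the opening and the grip force at its end, in the units of the state.
- env.get_state(): the state, without advancing time (a new reading comes with each control period).
- env.read_camera(name): name is "scene" or "side" or "wrist"; returns the picture (480x640x3 uint8, red, green, blue); there is no depth.
- env.calibration(name): a dict with "K" (3x3 intrinsics, pixels), "T" (4x4, takes a point from camera to world coordinates); the wrist camera has in their place "tool_from_camera" (4x4, takes a point from camera to tool coordinates, whose origin is the TCP and whose axes are the flange's). Camera axes: x right, y down, z forward; pixel columns grow to the right and rows downward; lengths in m; the calibration is good to about 2 mm. A picture is of the moment at which its call begins: read the wrist's pose just before it. calibration takes no time and is no camera call.
- env.hand_in(): hands the job in; it is judged then, once.
Trained networks look in the newest picture that a camera, given by its name, has taken for a name from the list of things; names that differ only in an ending like _2 or _b are one class to them, and where a whole thing is asked for, a point or a joint stands for the part that bears it (a point fixed in the world has none). Each returns a list of dicts, best first, with "score" (0 to 1); they miss things now and then, are a little off and sometimes report something else, mostly with a low value. They report only what shows in the picture. A call takes as long as a camera call. They do not tell look-alikes from the thing itself.
- env.recognise(camera, label): "centre" ([column, row] in pixels, amid what is visible of it).
The state is a dict: "clock": time; "joint_pos": joint angles; "qvel": joint speeds; "tau": joint torques, N m; "tcp_pos": TCP position; "orientation": TCP orientation; "wrist_force": force on the tool from outside, world axes, zero at the start; "ft_torque": the same for the moment, N m; "finger_gap": finger opening in m; "grip_force": force on a finger pad.
Only numpy, scipy, OpenCV 4.12 (cv2) and the standard library are available. Lean on these libraries where they do the work, as an engineer would, in place of code of your own. Each camera call takes 0.05 s, during which the arm holds its last target. There are 200 camera calls.

## Task

Pick up the orange key and hang it by its steel eye on the hook deep inside the low grey locker: lift the eye over the hook's upturned tip, then push it inwards along the bar, without forcing anything, until it has gone over the red latch and the latch has sprung up in front of it. Let go so that the key hangs there by itself, and leave the timer, the white bottle and the red-brown stopper where they stand.

Things in the scene. Friction and masses are not known exactly. Their poses are not given: they have to be found in the camera images.
- key: The key, about 0.12 kg; it starts lying flat on the worktop on its orange fob, 70 long (x) x 22 wide (y) x 18 mm thick (z). Origin: centre of the fob's underside; +x runs along the key to the steel eye, z up as it lies. A shank 7 mm thick joins fob and eye; at the other end a brass blade ends 53 mm from the origin.
- key_fob (a point): Centre of the orange fob, half-way up (9 mm above its underside); the place to grasp, across the 22 mm width. Axes as the key's.
- key_eye (a point): Centre of the round steel eye, 105 mm in +x from the fob's centre, at the same height (9 mm off the worktop as the key lies). The eye is a ring of round wire 6 mm thick, 26 mm inside and 38 mm outside; its hole runs along the key's z.
- locker: Fixed grey key locker with clear side panels, open in front. Origin: centre of its underside; +x runs from the open front to the back, z up. Outside 156 deep (x), 208 wide (y), 252 mm high. Inside: floor 6 mm thick, side walls at y = +-100 mm, roof underside at z = 248 mm, back wall at x = +50 mm. One hook in its centre plane, y = 0.
- mouth (a point): Middle of the lower edge of the folded lip along the roof's front edge, 242 mm above the worktop; 76 mm in front of the locker's origin.
- hook_nominal (a point): Mean place of the hook's corner, fixed in the locker: x -16, y 0, z 200 mm. The hook is a level bar 8 mm thick from the back wall, ending here in a vertical tip 8 mm thick, top 20 mm above the bar's centre line. It is clamped and rigid, but its true place is off by up to 10 mm in the locker's x and 6 mm in z, new every time and not measured: feel for it.
- latch (a joint): Red latch on the bar, rad: 0 up, about 0.4 pressed level with the bar. A ramp 6 mm wide, hinged at its front, from 15 to 31 mm inwards of the tip's centre line, rising inwards to 7 mm above the bar. An eye pushed inwards along the bar presses it down (3 to 6 N); it springs up once the wire's centre is about 35 mm inwards of the tip's centre line; then the eye cannot come back.
- collar (a joint): Black sprung collar, 22 mm across, round the bar, m: 0 out, 0.010 at its hard stop. Its front face rests 33 mm inwards of the tip's centre line, moves inwards; it yields at 1.2 N, then 0.3 N more per mm. An eye caught behind the latch keeps it pressed in about 3 mm.
- timer: White bench timer, 42 x 70 x 59 mm, standing loose on the locker's roof. Origin: centre of its underside. Leave it alone.
- sample: White plastic sample bottle with white cap, 42 mm across, 78 mm high, standing loose beyond the key. Origin: centre of its underside. Leave it alone.
- stopper: Red-brown rubber stopper, 30 mm across, 27 mm high, standing loose on the worktop between key and locker. Origin: centre of its underside. Leave it alone.
There are look-alikes about, which are no part of the job. Several things look just like the key: the one meant starts nearest to the robot's base.

How it is judged:
On the way, in this order (a step that is already met when the one before it is completed fails the run):
1. the key is picked up clear of the worktop (height (world z) of key_fob above 0.06 m), for 0.1 s.
2. the eye is on the hook's bar and presses the red latch down (value of joint latch above 0.15 rad and z of key_eye in the frame of locker above 0.17 m and contact force between key and locker above 0.5 N).
At the end, for the whole second after the job is handed in: The key hangs on the hook, eye up, within 0.25 rad of plumb, still (under 0.05 m/s), untouched by the robot, behind the red latch, which is up (under 0.1 rad), and so keeps the collar pressed in over 1.2 mm; timer, bottle and stopper are within 20 mm of where they stood (value of joint latch below 0.1 rad and value of joint collar above 0.0012 m and z of key_eye in the frame of locker above 0.17 m and angle between key's own x axis and vertical below 0.25 rad and linear speed of key below 0.05 m/s and contact force between key and the arm below 0.05 N and distance of each of timer, sample, stopper from where it was at the start of the episode below 0.02 m).
It fails at once if the held key is forced against the locker or its hook (over 25 N) (contact force between key and locker above 25 N and contact force between the fingers and key above 0.5 N).
It fails at once if the robot pushes against the locker (over 15 N) (contact force between the arm and locker above 15 N).
It also fails if it takes over 64 s, if anything falls off the work surface, if the arm or the gripper's body presses on something with over 40 N, if the wrist force passes 120 N, or if a joint passes its speed limit or range.

## Working session

There is one attempt and no reset: what is moved stays moved. The work goes in short steps, Python scripts to look and compute and a shell command to move; the robot and the scene stay as the last step left them, time stands still between calls to the robot, and variables do not carry over. Pictures are saved under pics/ and viewed, at most 10 in all, crops included, and the job is handed in when it is done.

```bash
mkdir -p pics; cat > h.py <<'E'
import numpy as np, cv2
from workcell import env
def save(cam,fn):
    im=env.read_camera(cam); cv2.imwrite('pics/'+fn,im[:,:,::-1]); return im
E
python3 - <<'E'
from h import *
for c in ('scene','side','wrist'):
    save(c,c+'0.png')
    for l in ('key','key_fob','key_eye','locker','mouth','latch','timer','sample','stopper'):
        try: print(c,l,[(np.round(d['centre']).astype(int).tolist(),round(d['score'],2)) for d in env.recognise(c,l)])
        except Exception as e: print(c,l,e)
    k=env.calibration(c); print({a:np.round(b,3).tolist() for a,b in k.items()})
a=[cv2.imread('pics/%s0.png'%c) for c in ('scene','side')]
s=env.get_state();print(s['tcp_pos'],s['orientation'],s['clock'],env.finger_overhang)
E
```

```text
scene key [([317, 312], 0.91), ([225, 326], 0.74)]
scene key_fob [([225, 320], 0.74), ([320, 313], 0.69)]
scene key_eye [([222, 318], 0.65), ([322, 318], 0.63)]
scene locker [([351, 194], 0.79)]
scene mouth [([352, 193], 0.62)]
scene latch [([346, 192], 0.59)]
scene timer []
scene sample [([273, 266], 0.78), ([351, 193], 0.33)]
scene stopper [([317, 314], 0.48)]
{'K': [[515.31, 0.0, 320.132], [0.0, 515.31, 228.039], [0.0, 0.0, 1.0]], 'T': [[-0.553, -0.435, 0.71, -0.285], [-0.833, 0.291, -0.471, 0.454], [-0.002, -0.852, -0.524, 0.805], [0.0, 0.0, 0.0, 1.0]]}
side key [([260, 419], 0.77), ([340, 344], 0.71)]
side key_fob [([261, 419], 0.92), ([342, 347], 0.81)]
side key_eye [([344, 345], 0.85), ([260, 415], 0.66)]
side locker [([284, 198], 0.83)]
side mouth [([280, 201], 0.66)]
side latch [([382, 292], 0.38)]
side timer [([293, 128], 0.69)]
side sample [([232, 323], 0.57)]
side stopper [([382, 293], 0.54), ([339, 344], 0.38)]
{'K': [[525.717, 0.0, 308.597], [0.0, 525.717, 235.063], [0.0, 0.0, 1.0]], 'T': [[-0.987, -0.096, 0.132, 0.426], [-0.163, 0.533, -0.83, 0.657], [0.01, -0.841, -0.541, 0.689], [0.0, 0.0, 0.0, 1.0]]}
wrist key []
wrist key_fob []
wrist key_eye []
wrist locker []
wrist mouth []
wrist latch []
wrist timer []
wrist sample []
wrist stopper []
{'K': [[345.992, 0.0, 320.968], [0.0, 345.992, 234.869], [0.0, 0.0, 1.0]], 'tool_from_camera': [[-0.002, -0.951, -0.31, 0.08], [1.0, -0.002, -0.001, -0.0], [0.0, -0.31, 0.951, -0.126], [0.0, 0.0, 0.0, 1.0]]}
[ 0.15768084 -0.55296838  0.24828294] [-1.02523693e-05  9.90369071e-01  1.38452532e-01  5.54859223e-08] 1.5 0.017
```

View pics/scene0.png

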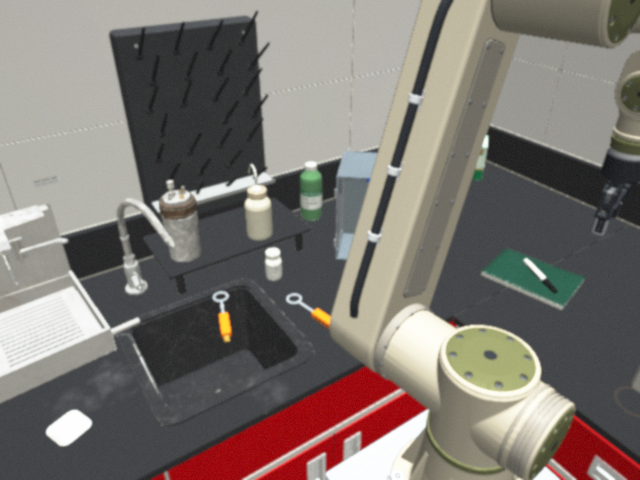

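View pics/side0.png

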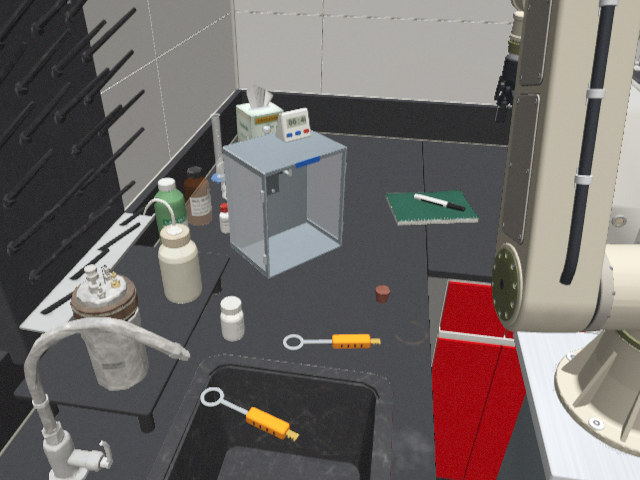

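The side picture shows two orange keys: one on the worktop (fob 351,341; eye 293,342) and one in the sink (fob 268,423; eye 212,397). The locker is near (285,200), the stopper at (382,294), the bottle at (232,320) and the timer at (294,125).

```bash
cat >> h.py <<'E'
def ray(cam,uv,z):
    k=env.calibration(cam); K,T=np.array(k['K']),np.array(k['T'])
    d=T[:3,:3]@np.linalg.inv(K)@[uv[0],uv[1],1]; o=T[:3,3]
    return o+d*(z-o[2])/d[2]
def proj(cam,p):
    k=env.calibration(cam); K,T=np.array(k['K']),np.array(k['T'])
    q=K@(T[:3,:3].T@(np.array(p)-T[:3,3])); return q[:2]/q[2]
E
python3 - <<'E'
from h import *
for n,u,z in [('fob',(351,341),.009),('eye',(293,342),.009),('blade',(380,342),.009),('fob2',(268,423),.009),('eye2',(212,397),.009),('stopper',(382,301),0),('sample',(232,338),0),
 ('botFrontL',(268,275),0),('botFrontR',(342,242),0),('botbackL',(233,238),0),('roofFL',(264,175),.252),('roofFR',(345,149),.252),('roofBL',(223,143),.252),('roofBR',(305,128),.252)]:
    print(n,np.round(ray('side',u,z),3))
im=cv2.imread('pics/side0.png')
a=cv2.resize(im[100:290,200:400],(800,760),interpolation=cv2.INTER_CUBIC)[:400]
b=cv2.resize(im[280:380,260:460],(800,400)); b=cv2.resize(b,(400,200))
a=cv2.resize(im[100:290,200:400],(570,540),interpolation=cv2.INTER_CUBIC); 
b=cv2.resize(im[280:370,280:400],(230,172)); o=np.zeros((540,800,3),np.uint8); o[:,:570]=a;o[:172,570:]=b
cv2.imwrite('pics/crop1.png',o)
E
```

```text
fob [ 0.458 -0.048  0.009]
eye [ 0.561 -0.027  0.009]
blade [ 0.405 -0.055  0.009]
fob2 [0.566 0.151 0.009]
eye2 [0.666 0.117 0.009]
stopper [ 0.407 -0.183  0.   ]
sample [ 0.676 -0.027  0.   ]
botFrontL [ 0.654 -0.227  0.   ]
botFrontR [ 0.511 -0.384  0.   ]
botbackL [ 0.77  -0.355  0.   ]
roofFL [ 0.648 -0.203  0.252]
roofFR [ 0.512 -0.35   0.252]
roofBL [ 0.768 -0.334  0.252]
roofBR [ 0.613 -0.45   0.252]
```

View pics/crop1.png

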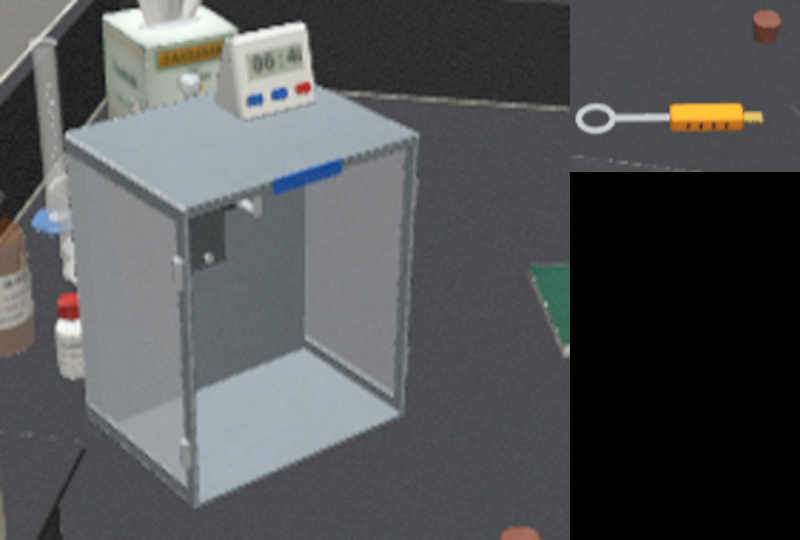

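Candidates for the key are the one on the worktop, fob at (351,341) → world (0.458,-0.048), and the one in the sink at (268,423). The worktop key is nearest the base, and the crop confirms it: fob, shank and eye lie flat.

The locker's front opens towards the key. A tool pointing straight down would hit the roof, so I'll first fit the locker pose. Then I'll check in free air whether the tool tilts when a commanded pose is out of reach.

```bash
python3 - <<'E'
from h import *
from scipy.optimize import least_squares
C=[(-.078,.104,0),(-.078,-.104,0),(.078,.104,0),(-.078,.104,.252),(-.078,-.104,.252),(.078,.104,.252)]
U=np.array([(269.1,277.2),(341.4,244.9),(231,243.2),(265.6,174.4),(346.7,147),(223.9,147.4)])
def P(p,c): 
    a=p[2]; return [p[0]+np.cos(a)*c[0]-np.sin(a)*c[1],p[1]+np.sin(a)*c[0]+np.cos(a)*c[1],c[2]]
f=lambda p:(np.array([proj('side',P(p,c)) for c in C])-U).ravel()
for s in (1,-1):
    r=least_squares(f,[.64,-.33,-.8],loss='soft_l1'); 
print(r.x,np.round(r.fun.reshape(-1,2),1))
for c in [(-.016,0,.2),(0.019,0,.2),(-.121,0,.2),(-.078,0,.242),(-.13,0,.1)]: print(c,np.round(P(r.x,c),3))
for u in [(400,148),(250,100),(500,155)]: print(ray('side',u,0))
E
python3 -m pendant '[[1,0,0,-0.06,0],[1,0,0,-0.06,0],[1,0,0,-0.06,0],[1,0,0,-0.06,0],[1,0,0,-0.06,0],[1,0,0,-0.06,0],[1,0,0,-0.06,0]]'
```

```text
[ 0.63696585 -0.3461781  -0.73714578] [[ 0.2  0.9]
 [ 0.6  0.3]
 [ 0.1  2.7]
 [-0.5 -2.8]
 [ 0.6 -1.8]
 [-1.3 -2. ]]
(-0.016, 0, 0.2) [ 0.625 -0.335  0.2  ]
(0.019, 0, 0.2) [ 0.651 -0.359  0.2  ]
(-0.121, 0, 0.2) [ 0.547 -0.265  0.2  ]
(-0.078, 0, 0.242) [ 0.579 -0.294  0.242]
(-0.13, 0, 0.1) [ 0.541 -0.259  0.1  ]
[ 0.38535224 -0.97269343  0.        ]
[ 0.98896638 -1.34701532  0.        ]
[ 0.06863701 -0.97562164  0.        ]
clock: 2.38
tcp_pos: [0.1381, -0.4903, 0.5917]
orientation: [0.003, 0.99, 0.138, 0.004]
wrist_force: [0.3, -0.4, 0.0]
finger_gap: 0.0857
grip_force: 0.0
```

```bash
python3 -m pendant '[[1,0,0,-0.06,0],[1,0,0,-0.06,0],[1,0,0,-0.06,0],[1,0,0,-0.06,0]]'; python3 -c "
from h import *
print(np.round(env.get_state()['joint_pos'],3))"
```

```text
clock: 2.88
tcp_pos: [0.1223, -0.428, 0.669]
orientation: [0.085, 0.987, 0.137, 0.005]
wrist_force: [-0.5, 0.0, 0.8]
finger_gap: 0.0852
grip_force: 0.0
[-1.485  0.329  1.264  2.337  0.018  1.381]
```

```bash
python3 -m pendant '[[1,0,0,0.06,0],[1,0,0,0.06,0],[1,0,0,0.06,0]]'; python3 -c "
from h import *
print(np.round(env.get_state()['joint_pos'],3))"
```

```text
clock: 3.25
tcp_pos: [0.1275, -0.4571, 0.5386]
orientation: [0.086, 0.987, 0.137, 0.005]
wrist_force: [0.3, -0.9, 0.0]
finger_gap: 0.0856
grip_force: 0.0
[-1.479  0.069  0.455  1.784  0.017  1.388]
```

The tool tilts when overreached upwards, and the tilt persists. That means I can pitch the key to eye-up later. First I'll level the tool again near the inner limit, then grasp.

```bash
cat >> h.py <<'E'
from scipy.spatial.transform import Rotation as Ro
def st():
    s=env.get_state(); q=s['orientation']; return s,np.array(s['tcp_pos']),Ro.from_quat([q[1],q[2],q[3],q[0]]).as_matrix()
def go(target):
    s,p,R=st(); d=R.T@(np.array(target)-p); n=np.linalg.norm(d)
    print('tool shift',np.round(d,4),'len',round(n,3),'rows>=',int(np.ceil(n/.055)))
def rep():
    s,p,R=st(); print('t',round(s['clock'],2),'p',np.round(p,4),'x',np.round(R[:,0],3),'y',np.round(R[:,1],3),'z',np.round(R[:,2],3),'q',np.round(s['joint_pos'],2),'F',np.round(s['wrist_force'],1),'gap',round(s['finger_gap'],4),round(s['grip_force'],1))
E
python3 -c "
from h import *
rep();go([.045,-.34,.3])"
```

```text
t 3.25 p [ 0.1275 -0.4571  0.5386] x [ 0.962  0.272 -0.015] y [ 0.27  -0.947  0.172] z [ 0.033 -0.169 -0.985] q [-1.48  0.07  0.45  1.78  0.02  1.39] F [ 0.3 -0.9  0. ] gap 0.0856 0.0
tool shift [-0.044  -0.1741  0.2125] len 0.278 rows>= 6
```

```bash
python3 -m pendant '[[1,-0.007,-0.029,0.035,0],[1,-0.007,-0.029,0.035,0],[1,-0.007,-0.029,0.035,0],[1,-0.007,-0.029,0.035,0],[1,-0.007,-0.029,0.035,0],[1,-0.007,-0.029,0.035,0],[1,-0.01,-0.05,0,0],[1,-0.01,-0.05,0,0]]' >/dev/null;  python3 -c "
from h import *
rep()"
```

```text
t 4.25 p [ 0.0006 -0.2471  0.2862] x [ 0.961  0.275 -0.014] y [ 0.273 -0.947  0.167] z [ 0.032 -0.164 -0.986] q [-2.02 -0.5  -0.59  1.34  0.1   0.85] F [-2.   0.8  0.4] gap 0.0858 0.0
```

```bash
python3 -m pendant '[[1,0,0,0.05,0],[1,0,0,0.05,0],[1,0,-0.03,0.03,0],[1,0,-0.03,0.02,0]]' >/dev/null;  python3 -c "
from h import *
rep()"
```

```text
t 4.75 p [-0.0103 -0.2151  0.1275] x [ 0.962  0.274 -0.013] y [ 0.273 -0.948  0.166] z [ 0.033 -0.163 -0.986] q [-2.18 -0.52 -0.99  0.98  0.12  0.69] F [-0.3  0.4  0.1] gap 0.0852 0.0
```

```bash
python3 -m pendant '[[1,0,0,0.04,0],[1,0,-0.03,0.03,0],[1,0,-0.04,0,0]]' >/dev/null;  python3 -c "
from h import *
rep()"
```

```text
t 5.12 p [-0.0371 -0.1922  0.1079] x [0.96  0.281 0.011] y [ 0.277 -0.952  0.131] z [ 0.047 -0.123 -0.991] q [-2.39 -0.49 -1.03  0.98  0.12  0.47] F [-1.   0.8 -1. ] gap 0.0855 0.0
```

```bash
python3 -m pendant '[[1,0,0,0.06,0],[1,0,0,0.06,0],[1,0,0,0.06,0]]' >/dev/null;  python3 -c "
from h import *
rep()"
```

```text
t 5.5 p [-0.0526 -0.2798  0.004 ] x [0.959 0.278 0.057] y [ 0.274 -0.959  0.068] z [ 0.074 -0.05  -0.996] q [-2.14  0.02 -1.02  0.53  0.09  0.73] F [-1.  -0.5  0.3] gap 0.0854 0.0
```

```bash
python3 -m pendant '[[1,0,0,-0.06,0],[1,0,0,-0.06,0],[1,0,0,-0.06,0],[1,0.041,0.037,-0.03,0],[1,0.041,0.037,0,0],[1,0.041,0.037,0,0],[1,0.041,0.037,0,0],[1,0.041,0.037,0,0]]' >/dev/null
python3 -m pendant '[[1,0.043,-0.033,0,0],[1,0.043,-0.033,0,0],[1,0.043,-0.033,0,0],[1,0.043,-0.033,0,0.05],[1,0.043,-0.033,0,0.05],[1,0.043,-0.033,0,0],[1,0.043,-0.033,0,0],[1,0.043,-0.033,0,0]]' >/dev/null;  python3 -c "
from h import *
rep();go([.458,-.048,.15])"
```

```text
t 7.5 p [ 0.4529 -0.0479  0.2439] x [0.981 0.183 0.069] y [ 0.18  -0.982  0.059] z [ 0.079 -0.045 -0.996] q [-0.27  0.02 -0.33  1.14 -0.02  2.69] F [ 0.6 -0.1 -0.8] gap 0.0856 0.0
tool shift [-0.0015 -0.0045  0.0939] len 0.094 rows>= 2
```

```bash
python3 -m pendant '[[1,0,0,0,-0.185],[1,0,0,0,-0.185],[1,0,0,0,-0.185],[1,0,0,0,-0.185],[1,0,0,0,-0.185],[1,0,0,0,-0.185],[1,0,0,0,-0.185],[1,0,0,0,-0.185]]' >/dev/null
python3 -m pendant '[[1,0,0,0,-0.185],[1,0,0,0,-0.185],[1,0,0,0,-0.185],[1,0,0,0,-0.185],[1,0,0,0,-0.185],[1,0,0,0,-0.185],[1,0,0,0,-0.185],[1,0,0,0,-0.185]]' >/dev/null
python3 -m pendant '[[1,0,0,0.03,-0.18],[1,0,0,0,0]]' >/dev/null;  python3 - <<'E'
from h import *
rep(); s,p,R=st(); im=save('wrist','w1.png')
k=env.calibration('wrist'); K=np.array(k['K']);T=np.array(k['tool_from_camera'])
hsv=cv2.cvtColor(im,cv2.COLOR_RGB2HSV)
m=cv2.inRange(hsv,(8,150,120),(22,255,255)); n,l,stt,c=cv2.connectedComponentsWithStats(m)
i=1+np.argmax(stt[1:,4]); ys,xs=np.nonzero(l==i)
def w(uv,z):
    d=R@T[:3,:3]@np.linalg.inv(K)@[uv[0],uv[1],1]; o=p+R@T[:3,3]; return o+d*(z-o[2])/d[2]
print('orange',stt[i],w(c[i],.016))
pts=np.array([w(u,.018)[:2] for u in zip(xs,ys)]); e=np.linalg.eigh(np.cov(pts.T)); print('axis',e[1][:,1],np.sqrt(e[0]*12))
for lab in('key_fob','key_eye'): print(lab,[(np.round(d['centre']),round(d['score'],2),np.round(w(d['centre'],.009),3)) for d in env.recognise('wrist',lab)])
E
```

```text
t 9.75 p [ 0.4526 -0.0505  0.212 ] x [-0.982 -0.179 -0.065] y [-0.176  0.983 -0.056] z [ 0.074 -0.044 -0.996] q [-0.27  0.03 -0.39  1.07 -0.02 -0.45] F [-0.6  0.1  0.4] gap 0.0854 0.0
orange [476 292  50  61 595] [0.55228987 0.14741047 0.016     ]
axis [-0.97113996  0.23851032] [0.03193333 0.06132669]
key_fob [(array([335., 212.]), 0.83, array([ 0.47 , -0.045,  0.009])), (array([499., 322.]), 0.74, array([0.56 , 0.154, 0.009]))]
key_eye [(array([501., 321.]), 0.91, array([0.558, 0.156, 0.009])), (array([332., 210.]), 0.83, array([ 0.469, -0.048,  0.009]))]
```

View pics/w1.png

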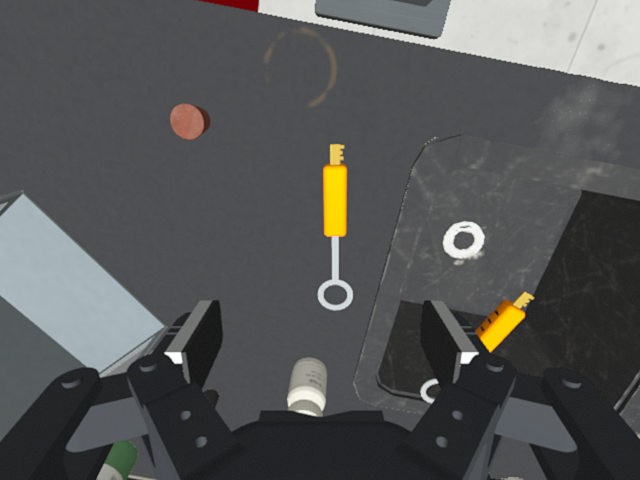

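The wrist view shows the worktop key upright in the picture: fob (335,201), eye (335,294), blade (337,150). The stopper is at (188,121), the locker at lower left, and the sink key at lower right.

```bash
python3 - <<'E'
from h import *
s,p,R=st(); k=env.calibration('wrist'); K=np.array(k['K']);T=np.array(k['tool_from_camera'])
def w(uv,z):
    d=R@T[:3,:3]@np.linalg.inv(K)@[uv[0],uv[1],1]; o=p+R@T[:3,3]; return o+d*(z-o[2])/d[2]
a=w((335.5,201),.016);b=w((335,294),.009);print(a,b,np.linalg.norm(b-a),np.arctan2(*(b-a)[1::-1]),np.arctan2(-R[1,0],-R[0,0]))
g=a.copy(); g[2]=.016; print('stopper',w((190,121),.02)); go(g); go([g[0],g[1],.06])
E
```

```text
[ 0.46070645 -0.04721983  0.016     ] [ 0.56635893 -0.0276336   0.009     ] 0.10768038594520624 0.18330255969120204 0.18027061057348118
stopper [ 0.4117142  -0.18766055  0.02      ]
tool shift [0.0069 0.0141 0.1979] len 0.199 rows>= 4
tool shift [0.0038 0.0115 0.1541] len 0.155 rows>= 3
```

```bash
python3 -m pendant '[[1,0.002,0.005,0.05,0],[1,0.002,0.005,0.05,0],[1,0.002,0.003,0.05,0],[0.2,0,0,0.03,0],[-0.1,0,0,0.012,0],[-0.1,0,0,0,0]]' 60;python3 -c "
from h import *
rep();go([.4607,-.0472,.022])"
```

```text
clock: 10.65
tcp_pos: [0.4613, -0.048, 0.0215]
orientation: [0.037, -0.09, 0.995, -0.026]
wrist_force: [-0.1, -0.5, -0.6]
finger_gap: 0.0386
grip_force: 0.0
t 10.65 p [ 0.4613 -0.048   0.0215] x [-0.981 -0.181 -0.068] y [-0.177  0.983 -0.058] z [ 0.078 -0.045 -0.996] q [-0.26  0.25 -0.67  0.56 -0.02 -0.44] F [-0.1 -0.5 -0.6] gap 0.0386 0.0
tool shift [ 0.0004  0.0008 -0.0005] len 0.001 rows>= 1
```

```bash
python3 -m pendant '[[-0.5,0,0,0.001,0],[-1,0,0,0,0],[-1,0,0,0,0],[-1,0,0,0,0]]' 80; python3 -m pendant '[[-1,0,0,-0.02,0],[-1,0,0,-0.04,0],[-1,0,0,-0.05,0],[-1,0,0,-0.05,0],[-1,0,0,-0.05,0]]'; python3 -c "
from h import *
rep();save('side','s1.png')"
```

```text
clock: 11.15
tcp_pos: [0.4625, -0.0482, 0.0222]
orientation: [0.038, -0.09, 0.995, -0.026]
wrist_force: [-1.3, 0.2, 6.1]
finger_gap: 0.0201
grip_force: 78.2
clock: 11.78
tcp_pos: [0.4443, -0.0383, 0.2322]
orientation: [0.038, -0.09, 0.995, -0.026]
wrist_force: [0.7, -0.3, -1.3]
finger_gap: 0.0198
grip_force: 78.3
t 11.78 p [ 0.4443 -0.0383  0.2322] x [-0.981 -0.181 -0.07 ] y [-0.177  0.982 -0.059] z [ 0.08  -0.045 -0.996] q [-0.25  0.   -0.37  1.11 -0.02 -0.43] F [ 0.7 -0.3 -1.3] gap 0.0198 78.3
```

View pics/s1.png

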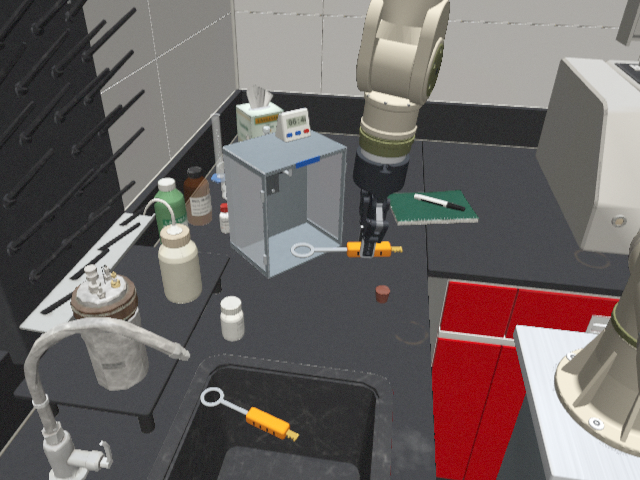

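The key is held firmly, with the eye pointing ahead. Next I move high at the locker's azimuth, turn the eye radially outwards, and overreach upwards to tilt.

```bash
python3 -c "
from h import *
go([.31,-.28,.56])"
```

```text
tool shift [ 0.1527 -0.2328 -0.3202] len 0.424 rows>= 8
```

```bash
python3 -m pendant '[[-1,0.019,-0.029,-0.04,0],[-1,0.019,-0.029,-0.04,0],[-1,0.019,-0.029,-0.04,0],[-1,0.019,-0.029,-0.04,0],[-1,0.019,-0.029,-0.04,0],[-1,0.019,-0.029,-0.04,0],[-1,0.019,-0.029,-0.04,0],[-1,0.019,-0.029,-0.04,0]]' >/dev/null
python3 -m pendant '[[-1,0,0,0,0.184],[-1,0,0,0,0.184],[-1,0,0,0,0.184],[-1,0,0,0,0.184],[-1,0,0,0,0.184],[-1,0,0,-0.06,0],[-1,0,0,-0.06,0],[-1,0,0,-0.06,0]]' >/dev/null; python3 -c "
from h import *
rep()"
```

```text
t 13.82 p [ 0.3277 -0.2941  0.6747] x [-0.725  0.664 -0.184] y [ 0.677  0.736 -0.006] z [ 0.131 -0.129 -0.983] q [-0.93  0.32  1.27  2.34  0.03 -0.19] F [ 64.8 -76.2  47. ] gap 0.0198 79.1
```

```bash
python3 -m pendant '[[-1,0,0,0.01,0],[-1,0,0,0,0]]' >/dev/null; python3 -c "
from h import *
rep()"
```

```text
t 14.07 p [ 0.3298 -0.2957  0.6625] x [-0.726  0.664 -0.177] y [ 0.675  0.737 -0.005] z [ 0.127 -0.123 -0.984] q [-0.93  0.26  1.11  2.25  0.03 -0.19] F [-0.4 -0.  -0.7] gap 0.0198 78.7
```

```bash
python3 -m pendant '[[-1,0,0,-0.012,0],[-1,0.008,0,-0.012,0],[-1,0.01,0,-0.015,0],[-1,0.012,0,-0.018,0],[-1,0.015,0,-0.022,0]]' ; python3 -c "
from h import *
rep()"
```

```text
clock: 14.7
tcp_pos: [0.3079, -0.2704, 0.7024]
orientation: [0.111, 0.36, 0.925, -0.056]
wrist_force: [0.2, 0.5, -1.5]
finger_gap: 0.0197
grip_force: 78.8
t 14.7 p [ 0.3079 -0.2704  0.7024] x [-0.716  0.653 -0.246] y [ 0.678  0.734 -0.024] z [ 0.165 -0.184 -0.969] q [-0.93  0.25  1.26  2.34  0.02 -0.19] F [ 0.2  0.5 -1.5] gap 0.0197 78.8
```

```bash
python3 -m pendant '[[-1,0.015,0,-0.025,0],[-1,0.02,0,-0.03,0],[-1,0.02,0,-0.035,0],[-1,0.02,0,-0.035,0],[-1,0.02,0,-0.035,0],[-1,0.02,0,-0.035,0],[-1,0.02,0,-0.035,0],[-1,0.02,0,-0.035,0]]' >/dev/null; python3 -c "
from h import *
rep()"
```

```text
t 15.7 p [ 0.2333 -0.1588  0.7862] x [-0.662  0.585 -0.469] y [ 0.693  0.715 -0.086] z [ 0.286 -0.382 -0.879] q [-0.84  0.    1.26  2.34 -0.04 -0.1 ] F [-0.4 -0.1 -0.8] gap 0.0201 78.8
```

```bash
python3 -c "
from h import *
go([.46,-.40,.55]); s,p,R=st(); print(R.T@[.741,-.672,0], R.T@[0,0,1])"
```

```text
tool shift [-0.1802  0.0049  0.3645] len 0.407 rows>= 8
[-0.8832606   0.03302994  0.46842794] [-0.46930172 -0.08585173 -0.87885458]
```

```bash
python3 -m pendant '[[-1,-0.023,0,0.046,0],[-1,-0.023,0,0.046,0],[-1,-0.023,0,0.046,0],[-1,-0.023,0,0.046,0],[-1,-0.023,0,0.046,0],[-1,-0.023,0,0.046,0],[-1,-0.023,0,0.046,0],[-1,-0.023,0,0.046,0]]' >/dev/null; python3 -m pendant '[[-1,-0.044,0,0.023,0],[-1,-0.044,0,0.023,0],[-1,-0.035,0,0.018,0],[-1,-0.027,0,0.014,0]]' >/dev/null; python3 -c "
from h import *
rep()"
```

```text
t 17.2 p [ 0.5795 -0.5209  0.5542] x [-0.663  0.586 -0.466] y [ 0.693  0.716 -0.086] z [ 0.283 -0.379 -0.881] q [-0.82  0.47  0.93  1.54 -0.05 -0.08] F [ 1.6 -0.1 -0.4] gap 0.0198 78.8
```

```bash
python3 -m pendant '[[-1,-0.027,0,0.014,0],[-1,-0.027,0,0.014,0],[-1,-0.022,0,0.012,0],[-1,-0.022,0,0.012,0]]' >/dev/null; python3 -c "
from h import *
rep()"
```

```text
t 17.7 p [ 0.6408 -0.5832  0.5324] x [-0.65   0.569 -0.503] y [ 0.693  0.715 -0.087] z [ 0.31  -0.405 -0.86 ] q [-0.81  0.7   1.26  1.6  -0.05 -0.08] F [-0.5 -0.9  0.1] gap 0.0199 78.8
```

```bash
python3 -m pendant '[[-1,-0.026,0,0.015,0],[-1,-0.026,0,0.015,0],[-1,-0.026,0,0.015,0],[-1,-0.026,0,0.015,0],[-1,-0.024,0,0.018,0],[-1,-0.024,0,0.018,0],[-1,-0.022,0,0.02,0],[-1,-0.022,0,0.02,0]]' >/dev/null; python3 -c "
from h import *
rep();s,p,R=st(); print(R.T@[.741,-.672,0])"
```

```text
t 18.7 p [ 0.7422 -0.6918  0.449 ] x [-0.602  0.509 -0.615] y [ 0.695  0.713 -0.09 ] z [ 0.393 -0.482 -0.783] q [-0.82  0.86  1.26  1.3  -0.04 -0.09] F [ 0.7 -1.  -2. ] gap 0.0197 78.8
[-0.78815356  0.03587042  0.61497339]
```

```bash
python3 -m pendant '[[-1,-0.02,0,-0.02,0],[-1,-0.025,0,-0.025,0],[-1,-0.025,0,-0.025,0],[-1,-0.03,0,-0.02,0],[-1,-0.03,0,-0.02,0],[-1,-0.03,0,-0.02,0]]' >/dev/null; python3 -c "
from h import *
rep()"
```

```text
t 19.45 p [ 0.7187 -0.6503  0.5854] x [-0.548  0.444 -0.709] y [ 0.697  0.711 -0.094] z [ 0.463 -0.546 -0.699] q [-0.81  0.72  1.26  1.32 -0.04 -0.09] F [-0.1  0.2 -1.1] gap 0.0196 78.8
```

```bash
python3 -m pendant '[[-1,-0.035,0,0,0],[-1,-0.04,0,0,0],[-1,-0.04,0,0,0],[-1,-0.04,0,0,0],[-1,-0.04,0,0,0],[-1,-0.04,0,0,0],[-1,-0.04,0,0,0],[-1,-0.04,0,0,0]]' >/dev/null; python3 -c "
from h import *
rep()"
```

```text
t 20.45 p [ 0.7597 -0.6762  0.6811] x [-0.421  0.299 -0.856] y [ 0.701  0.706 -0.099] z [ 0.575 -0.642 -0.507] q [-0.8   0.7   1.26  1.1  -0.04 -0.09] F [-0.3 -0.5 -1.4] gap 0.0195 78.9
```

```bash
python3 -m pendant '[[-1,-0.04,0,0,0],[-1,-0.045,0,0,0],[-1,-0.045,0,0,0],[-1,-0.045,0,0,0],[-1,-0.045,0,0,0],[-1,-0.045,0,0,0],[-1,-0.045,0,0,0],[-1,-0.045,0,0,0]]' >/dev/null; python3 -c "
from h import *
rep()"
```

```text
t 21.45 p [ 0.7621 -0.6565  0.8299] x [-0.262  0.125 -0.957] y [ 0.706  0.701 -0.102] z [ 0.658 -0.703 -0.271] q [-0.78  0.62  1.26  0.92 -0.04 -0.1 ] F [ 0.3 -0.9 -1.8] gap 0.0198 78.9
```

```bash
python3 -m pendant '[[-1,-0.045,0,0,0],[-1,-0.045,0,0,0],[-1,-0.045,0,0,0],[-1,-0.045,0,0,0],[-1,-0.045,0,0,0]]' >/dev/null; python3 -c "
from h import *
rep();
s,p,R=st()
L=np.array([.637,-.3462]);a=-.737;u=np.array([np.cos(a),np.sin(a)]);v=np.array([-u[1],u[0]])
q=L-.25*u; go([q[0],q[1],.6]);print(q, np.degrees(np.arctan2(R[1,2],R[0,2])))"
```

```text
t 22.07 p [ 0.7412 -0.6202  0.9334] x [-0.159  0.017 -0.987] y [ 0.71   0.697 -0.103] z [ 0.686 -0.717 -0.123] q [-0.77  0.55  1.26  0.84 -0.04 -0.1 ] F [ 0.8 -0.9 -1.3] gap 0.0195 78.9
tool shift [ 0.3826  0.137  -0.4745] len 0.625 rows>= 12
[ 0.45187798 -0.17818263] -46.246239572396185
```

The tool is now nearly horizontal (83°) with the eye up. Threading the 26 mm eye over a 24 mm tall tip is easier with about 25–30° of lean, so I'll untilt a little at the inner limit, which is on the way.

```bash
python3 -m pendant '[[-1,0,0,-0.03,0.1],[-1,0.03,0,-0.05,0],[-1,0.03,0,-0.05,0],[-1,0.03,0,-0.05,0],[-1,0.03,0,-0.05,0],[-1,0.03,0,-0.05,0],[-1,0.03,0,-0.05,0],[-1,0.03,0,-0.05,0]]' >/dev/null; python3 -c "
from h import *
rep();go([.31,-.3,.35])"
```

```text
t 23.07 p [ 0.4713 -0.3395  0.7801] x [-0.087  0.086 -0.992] y [ 0.722  0.692 -0.004] z [ 0.686 -0.717 -0.123] q [-0.72 -0.46 -0.26  0.32 -0.09  0.01] F [ 0.2  0.7 -0.2] gap 0.0192 79.0
tool shift [ 0.4444 -0.0876 -0.0862] len 0.461 rows>= 9
```

```bash
python3 -m pendant '[[-1,0.052,-0.01,-0.01,0],[-1,0.052,-0.01,-0.01,0],[-1,0.052,-0.01,-0.01,0],[-1,0.052,-0.01,-0.01,0],[-1,0.052,-0.01,-0.01,0],[-1,0.052,-0.01,-0.01,0],[-1,0.052,-0.01,-0.01,0],[-1,0.04,-0.01,-0.01,0]]' >/dev/null; python3 -c "
from h import *
rep()"
```

```text
t 24.07 p [ 0.3283 -0.3097  0.4658] x [-0.151  0.152 -0.977] y [ 0.719  0.695 -0.003] z [ 0.678 -0.703 -0.214] q [-1.16 -0.86 -1.03  0.07  0.34 -0.08] F [6.  4.5 4.3] gap 0.0198 79.0
```

```bash
python3 -m pendant '[[-1,0.025,0,-0.02,0],[-1,0.025,0,-0.02,0],[-1,0.03,0,-0.02,0],[-1,0.03,0,-0.02,0],[-1,0.03,0,-0.02,0],[-1,0.03,0,-0.02,0]]' >/dev/null; python3 -c "
from h import *
rep()"
```

```text
t 24.82 p [ 0.3286 -0.2818  0.4111] x [-0.242  0.247 -0.938] y [ 0.727  0.686 -0.007] z [ 0.642 -0.684 -0.345] q [-1.03 -0.86 -1.03  0.19  0.2  -0.08] F [ 0.7 -0.2 -1.1] gap 0.0198 78.9
```

```bash
python3 -m pendant '[[-1,0.03,0,-0.02,0],[-1,0.03,0,-0.02,0],[-1,0.03,0,-0.02,0],[-1,0.03,0,-0.02,0],[-1,0.03,0,-0.02,0]]' >/dev/null; python3 -c "
from h import *
rep()"
```

```text
t 25.45 p [ 0.3296 -0.2059  0.3689] x [-0.307  0.319 -0.897] y [ 0.753  0.657 -0.024] z [ 0.582 -0.683 -0.442] q [-0.58 -0.86 -1.03  0.31 -0.25  0.1 ] F [ 0.2  0.7 -1.4] gap 0.0198 78.9
```

```bash
cat >> h.py <<'E'
LP=[.63697,-.34618,-.73715]
def l2w(c):
    a=LP[2]; return np.array([LP[0]+np.cos(a)*c[0]-np.sin(a)*c[1],LP[1]+np.sin(a)*c[0]+np.cos(a)*c[1],c[2]])
def w2l(p):
    a=LP[2]; d=np.array(p[:2])-LP[:2]; return np.array([np.cos(a)*d[0]+np.sin(a)*d[1],-np.sin(a)*d[0]+np.cos(a)*d[1],p[2]])
def eye():
    s,p,R=st(); return p+R@np.array([-.103,0,.020])
E
python3 - <<'E'
from h import *
im=save('side','s2.png')[:,:,::-1].copy()
x0,y0=255,140;S=10
c=cv2.resize(im[y0:y0+55,x0:x0+75],None,fx=S,fy=S,interpolation=cv2.INTER_CUBIC)
for n,q in [('c',(-.016,0,.2)),('t',(-.016,0,.22)),('b',(.05,0,.2)),('m',(-.076,0,.242)),('l',(-.078,.104,.252)),('r',(-.078,-.104,.252)),('L',(.05,.1,.248)),('R',(.05,-.1,.248))]:
    u=proj('side',l2w(q)); print(n,np.round(u,1)); p=tuple(int(v) for v in (u-[x0,y0])*S+S/2); cv2.circle(c,p,4,(0,0,255),-1); cv2.putText(c,n,p,0,.8,(0,255,0),2)
cv2.imwrite('pics/hook.png',c); print(np.round(w2l(eye()),3))
E
```

```text
c [290.  170.6]
t [289.9 161.9]
b [272.1 160.1]
m [307.7 162. ]
l [265.1 171.6]
r [347.3 145.2]
L [231.5 151.1]
R [307.9 129.3]
[-0.26  -0.105  0.451]
```

View pics/hook.png

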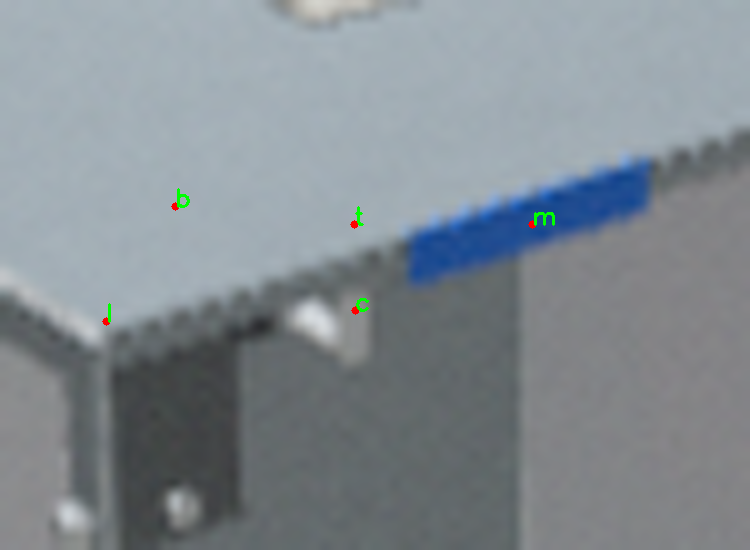

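The crop shows the hook's tip at (353,343) in the crop and the roof corner at (106,350). My projected points sit 2.5 px too high near the roof. Corrected for that, the hook is close to nominal (x ≈ -15, z ≈ 198 mm). Now I go to the front of the locker.

```bash
cat >> h.py <<'E'
def goeye(c):
    s,p,R=st(); d=R.T@(l2w(c)-eye()); print('eye loc',np.round(w2l(eye()),4),'tool shift',np.round(d,4),'rows',np.linalg.norm(d)/.055)
def ax():
    s,p,R=st(); print('in',np.round(R.T@(l2w([1,0,0])-l2w([0,0,0])),3),'left',np.round(R.T@(l2w([0,1,0])-l2w([0,0,0])),3),'up',np.round(R[2],3),'eye',np.round(w2l(eye()),4))
E
python3 -c "
from h import *
goeye([-.14,0,.217]);ax()"
```

```text
eye loc [-0.2599 -0.1051  0.4508] tool shift [0.1589 0.1232 0.1991] rows 5.145108522692679
in [-0.444  0.11   0.889] left [ 0.027  0.994 -0.109] up [-0.895 -0.024 -0.445] eye [-0.2599 -0.1051  0.4508]
```

```bash
python3 -m pendant '[[-1,0.026,0.02,0.033,0],[-1,0.026,0.02,0.033,0],[-1,0.026,0.02,0.033,0],[-1,0.026,0.02,0.033,0],[-1,0.026,0.02,0.033,0],[-1,0.026,0.02,0.033,0],[-1,0,0,0,0]]' >/dev/null; python3 - <<'E'
from h import *
rep();ax(); im=save('side','s3.png')[:,:,::-1].copy()
x0,y0=250,130
u=proj('side',eye()); print(u)
c=cv2.resize(im[y0:y0+120,x0:x0+160],None,fx=5,fy=5,interpolation=cv2.INTER_CUBIC)
p=tuple(int(v) for v in (u-[x0,y0])*5+2); cv2.circle(c,p,3,(0,0,255),-1); cv2.imwrite('pics/a.png',c)
E
```

```text
t 26.38 p [ 0.5188 -0.1972  0.2008] x [-0.368  0.383 -0.847] y [ 0.771  0.635 -0.047] z [ 0.52  -0.67  -0.529] q [-0.24 -0.03 -1.03 -0.32 -0.56  0.34] F [-0.4  0.  -1. ] gap 0.0198 78.8
in [-0.53   0.144  0.836] left [ 0.037  0.988 -0.147] up [-0.847 -0.047 -0.529] eye [-0.1163  0.0242  0.2775]
[311.38702418 153.81752135]
```

View pics/a.png

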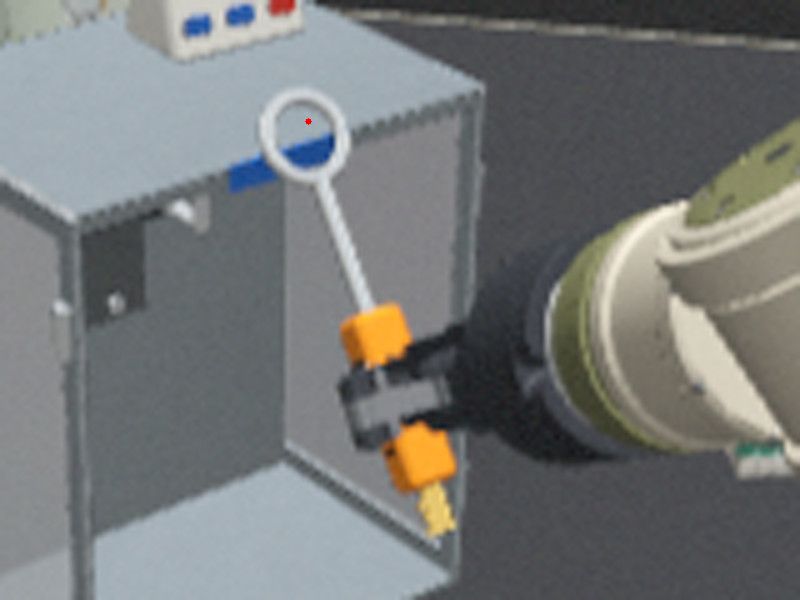

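The eye is at (311,157), and my predicted point is 3 px higher, the same camera bias as for the locker. Relative positions therefore hold. Continuing to the front of the hook.

```bash
python3 -c "
from h import *
goeye([-.115,0,.219])"
```

```text
eye loc [-0.1166  0.0236  0.2804] tool shift [ 0.0504 -0.0204  0.0371] rows 1.1973859449472035
```

```bash
python3 -m pendant '[[-1,0.017,-0.007,0.011,0],[-1,0.017,-0.007,0.011,0],[-1,0.017,-0.007,0.011,0],[-1,0,0,0,0]]' >/dev/null; python3 -c "
from h import *
rep();goeye([-.07,0,.219]);ax()"
```

```text
t 26.93 p [ 0.5284 -0.2108  0.1666] x [-0.372  0.403 -0.836] y [ 0.785  0.618 -0.052] z [ 0.496 -0.675 -0.546] q [-0.26  0.07 -1.03 -0.4  -0.55  0.35] F [-0.3  0.2 -0.7] gap 0.0194 78.8
eye loc [-0.0987  0.019   0.2417] tool shift [ 0.0024 -0.0127  0.0391] rows 0.7492868728275377
in [-0.547  0.166  0.821] left [ 0.048  0.985 -0.167] up [-0.836 -0.052 -0.546] eye [-0.0987  0.019   0.2417]
```

```bash
python3 -m pendant '[[-1,0.01,-0.007,0.004,0],[-1,0.01,-0.007,0.004,0],[-1,0.008,-0.007,0.003,0],[-1,0,0,0,0]]' >/dev/null; python3 -c "
from h import *
rep();goeye([-.05,0,.219]);ax()"
```

```text
t 27.43 p [ 0.5259 -0.2174  0.148 ] x [-0.385  0.418 -0.823] y [ 0.792  0.608 -0.062] z [ 0.474 -0.675 -0.565] q [-0.27  0.11 -1.03 -0.41 -0.55  0.36] F [-0.1  0.2 -1.5] gap 0.02 78.9
eye loc [-0.0944  0.0119  0.2214] tool shift [-0.0237 -0.0036  0.0392] rows 0.835951149551622
in [-0.566  0.178  0.805] left [ 0.05   0.982 -0.181] up [-0.823 -0.062 -0.565] eye [-0.0944  0.0119  0.2214]
```

```bash
python3 -m pendant '[[-1,-0.012,0,0.019,0],[-1,-0.012,0,0.018,0],[-1,-0.012,0,0.018,0],[-1,0,0,0,0]]' >/dev/null; python3 -c "
from h import *
rep();goeye([-.016,0,.219]);ax()"
```

```text
t 27.93 p [ 0.5676 -0.2717  0.1477] x [-0.382  0.418 -0.824] y [ 0.793  0.606 -0.06 ] z [ 0.474 -0.677 -0.563] q [-0.37  0.19 -0.94 -0.44 -0.48  0.29] F [-0.1  0.4 -0.7] gap 0.0197 78.8
eye loc [-0.0272 -0.0005  0.2213] tool shift [-0.0044  0.0027  0.0102] rows 0.20809671141809263
in [-0.564  0.179  0.806] left [ 0.052  0.982 -0.182] up [-0.824 -0.06  -0.563] eye [-0.0272 -0.0005  0.2213]
```

```bash
for i in 1; do python3 -m pendant '[[-1,-0.0022,0.0007,0.0032,0],[-1,-0.0022,0.0007,0.0032,0],[-1,-0.0011,0.0004,0.0016,0],[-1,0,0,0,0]]' >/dev/null; done; python3 -c "
from h import *
rep();ax()"
```

```text
t 28.43 p [ 0.5735 -0.2759  0.1469] x [-0.385  0.418 -0.823] y [ 0.791  0.608 -0.061] z [ 0.475 -0.675 -0.564] q [-0.37  0.2  -0.92 -0.44 -0.47  0.28] F [ 0.2  0.5 -0.6] gap 0.0203 78.8
in [-0.566  0.177  0.805] left [ 0.05   0.982 -0.18 ] up [-0.823 -0.061 -0.564] eye [-0.0198  0.0006  0.2204]
```

```bash
python3 -m pendant '[[-1,-0.0011,0.0004,0.0016,0],[-1,0,0,0,0]]' ; python3 -m pendant '[[-1,-0.0011,0.0004,0.0016,0],[-1,0,0,0,0]]'; python3 -m pendant '[[-1,-0.0011,0.0004,0.0016,0],[-1,0,0,0,0]]' ; python3 -c "
from h import *
rep();ax()"
```

```text
clock: 28.68
tcp_pos: [0.5751, -0.2773, 0.147]
orientation: [0.406, 0.378, 0.8, -0.23]
wrist_force: [-0.7, 0.5, -1.4]
finger_gap: 0.0198
grip_force: 78.8
clock: 28.92
tcp_pos: [0.576, -0.2784, 0.1462]
orientation: [0.405, 0.378, 0.8, -0.23]
wrist_force: [-1.9, 2.4, -0.9]
finger_gap: 0.0196
grip_force: 79.2
clock: 29.18
tcp_pos: [0.5767, -0.2793, 0.1454]
orientation: [0.404, 0.378, 0.8, -0.23]
wrist_force: [-5.4, 4.5, -0.2]
finger_gap: 0.0198
grip_force: 79.6
t 29.18 p [ 0.5767 -0.2793  0.1454] x [-0.387  0.419 -0.822] y [ 0.791  0.608 -0.063] z [ 0.473 -0.675 -0.567] q [-0.38  0.21 -0.91 -0.43 -0.47  0.28] F [-5.4  4.5 -0.2] gap 0.0198 79.6
in [-0.568  0.177  0.804] left [ 0.05   0.982 -0.181] up [-0.822 -0.063 -0.567] eye [-1.500e-02  2.000e-04  2.187e-01]
```

Contact on the inside of the eye's lower wire at eye x ≈ -16 mm puts the tip at about -19 mm. I back off 3 mm and lower over the tip.

```bash
python3 -m pendant '[[-1,0.002,-0.0006,-0.0028,0],[-1,0,0,0,0]]'; python3 -m pendant '[[-1,0.0033,0.0002,0.0023,0],[-1,0,0,0,0]]' ;python3 -m pendant '[[-1,0.0033,0.0002,0.0023,0],[-1,0,0,0,0]]' ; python3 -c "
from h import *
rep();ax()"
```

```text
clock: 29.42
tcp_pos: [0.5756, -0.2776, 0.147]
orientation: [0.406, 0.378, 0.799, -0.23]
wrist_force: [-1.0, 0.3, -2.1]
finger_gap: 0.0201
grip_force: 78.9
clock: 29.68
tcp_pos: [0.5754, -0.2777, 0.1424]
orientation: [0.406, 0.378, 0.8, -0.23]
wrist_force: [-0.5, -0.5, -1.5]
finger_gap: 0.0197
grip_force: 79.0
clock: 29.92
tcp_pos: [0.5751, -0.2777, 0.1381]
orientation: [0.405, 0.378, 0.8, -0.23]
wrist_force: [-0.5, -0.1, -1.8]
finger_gap: 0.0203
grip_force: 78.9
t 29.93 p [ 0.5751 -0.2777  0.1381] x [-0.386  0.418 -0.823] y [ 0.791  0.608 -0.062] z [ 0.474 -0.675 -0.565] q [-0.37  0.23 -0.93 -0.46 -0.47  0.28] F [-0.5 -0.1 -1.8] gap 0.0203 78.9
in [-0.566  0.177  0.805] left [ 0.05   0.982 -0.181] up [-0.823 -0.062 -0.565] eye [-0.0174  0.0003  0.2115]
```

```bash
python3 -m pendant '[[-1,0.0033,0.0002,0.0023,0],[-1,0,0,0,0]]'; python3 -m pendant '[[-1,0.0033,0.0002,0.0023,0],[-1,0,0,0,0]]' ; python3 -c "
from h import *
rep();ax()"
```

```text
clock: 30.18
tcp_pos: [0.5751, -0.2777, 0.1341]
orientation: [0.405, 0.378, 0.8, -0.23]
wrist_force: [-0.7, 0.2, -2.3]
finger_gap: 0.0196
grip_force: 78.9
clock: 30.42
tcp_pos: [0.575, -0.2778, 0.1301]
orientation: [0.405, 0.378, 0.8, -0.23]
wrist_force: [0.5, 0.4, -0.8]
finger_gap: 0.0203
grip_force: 78.9
t 30.43 p [ 0.575  -0.2778  0.1301] x [-0.385  0.418 -0.823] y [ 0.791  0.608 -0.062] z [ 0.474 -0.675 -0.565] q [-0.37  0.24 -0.93 -0.49 -0.47  0.28] F [ 0.5  0.4 -0.8] gap 0.0203 78.9
in [-0.566  0.177  0.805] left [ 0.05   0.982 -0.181] up [-0.823 -0.062 -0.565] eye [-1.740e-02  2.000e-04  2.035e-01]
```

```bash
python3 -m pendant '[[-1,0.0033,0.0002,0.0023,0],[-1,0,0,0,0]]'; python3 -m pendant '[[-1,0.0025,0.0002,0.0017,0],[-1,0,0,0,0]]' ; python3 -m pendant '[[-1,0.0016,0.0001,0.0011,0],[-1,0,0,0,0]]'; python3 - <<'E'
from h import *
rep();ax(); im=save('side','s4.png')[:,:,::-1].copy()
x0,y0=250,130
c=cv2.resize(im[y0:y0+100,x0:x0+133],None,fx=6,fy=6,interpolation=cv2.INTER_CUBIC)
cv2.imwrite('pics/b.png',c)
E
```

```text
clock: 30.68
tcp_pos: [0.575, -0.2778, 0.1261]
orientation: [0.405, 0.378, 0.8, -0.23]
wrist_force: [-0.6, -0.1, -0.6]
finger_gap: 0.0201
grip_force: 78.9
clock: 30.92
tcp_pos: [0.5751, -0.2778, 0.1232]
orientation: [0.406, 0.378, 0.8, -0.23]
wrist_force: [-0.4, -0.3, -1.2]
finger_gap: 0.0204
grip_force: 78.9
clock: 31.18
tcp_pos: [0.5752, -0.2778, 0.1214]
orientation: [0.406, 0.378, 0.8, -0.23]
wrist_force: [0.0, -0.3, -1.2]
finger_gap: 0.0198
grip_force: 78.9
t 31.18 p [ 0.5752 -0.2778  0.1214] x [-0.385  0.418 -0.823] y [ 0.791  0.608 -0.062] z [ 0.475 -0.675 -0.565] q [-0.37  0.27 -0.94 -0.52 -0.47  0.28] F [ 0.  -0.3 -1.2] gap 0.0198 78.9
in [-0.566  0.177  0.805] left [ 0.05   0.982 -0.181] up [-0.823 -0.062 -0.565] eye [-0.0173  0.0002  0.1949]
```

View pics/b.png

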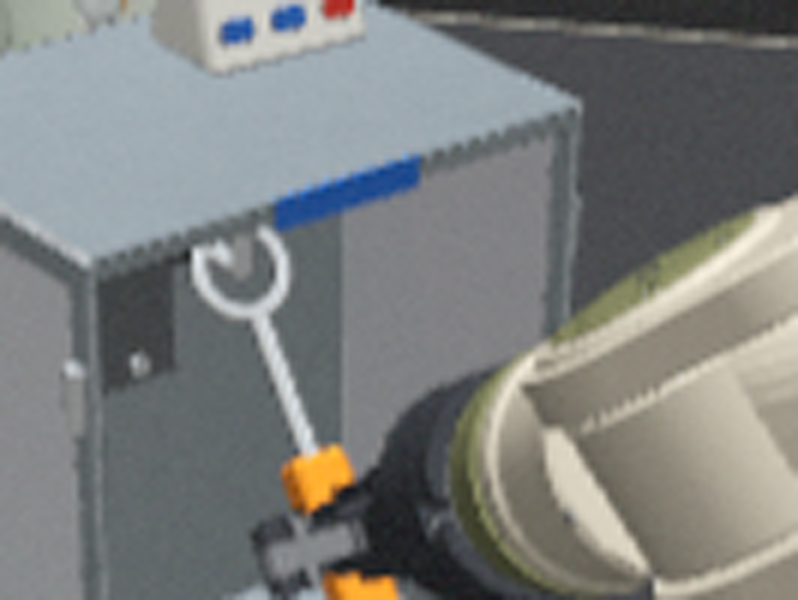

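The hook's tip shows inside the eye at crop (242,255), so the eye is over it. I lower until it touches the bar.

```bash
python3 -m pendant '[[-1,0.0016,0.0001,0.0011,0],[-1,0,0,0,0]]'|sed -n 4p; python3 -m pendant '[[-1,0.0012,0.0001,0.0008,0],[-1,0,0,0,0]]'|sed -n 4p; python3 -m pendant '[[-1,0.0012,0.0001,0.0008,0],[-1,0,0,0,0]]' |sed -n 4p;  python3 -c "
from h import *
rep();ax()"
```

```text
wrist_force: [0.4, -0.1, -1.4]
wrist_force: [0.1, -0.7, -0.1]
wrist_force: [-0.5, -0.5, 1.1]
t 31.98 p [ 0.5758 -0.2782  0.1177] x [-0.383  0.417 -0.824] y [ 0.792  0.608 -0.061] z [ 0.476 -0.676 -0.563] q [-0.37  0.28 -0.95 -0.54 -0.47  0.28] F [-0.5 -0.5  1.1] gap 0.0202 78.9
in [-0.564  0.178  0.806] left [ 0.051  0.982 -0.181] up [-0.824 -0.061 -0.563] eye [-0.0167  0.0003  0.1913]
```

```bash
python3 -m pendant '[[-1,-0.0018,0.0004,0.0018,0],[-1,-0.0014,0.00045,0.002,0],[-1,-0.0014,0.00045,0.002,0],[-1,-0.0014,0.00045,0.002,0]]'|sed -n 4p; python3 -m pendant '[[-1,-0.0014,0.00045,0.002,0],[-1,-0.0014,0.00045,0.002,0]]'|sed -n 4p; python3 -c "
from h import *
rep();ax()"
```

```text
wrist_force: [-3.8, 3.6, 1.3]
wrist_force: [-1.4, 4.5, 1.0]
t 32.73 p [ 0.5865 -0.2877  0.1171] x [-0.385  0.418 -0.823] y [ 0.791  0.609 -0.061] z [ 0.475 -0.675 -0.565] q [-0.38  0.29 -0.92 -0.53 -0.46  0.27] F [-1.4  4.5  1. ] gap 0.0199 79.0
in [-0.566  0.177  0.805] left [ 0.05   0.982 -0.18 ] up [-0.823 -0.061 -0.565] eye [-0.0023  0.0006  0.1906]
```

```bash
for i in 1; do python3 -m pendant '[[-1,-0.0014,0.00045,0.002,0],[-1,-0.0014,0.00045,0.002,0]]'|sed -n 4p; done; python3 -m pendant '[[-1,-0.0014,0.00045,0.002,0],[-1,0,0,0,0]]'|sed -n 4p;python3 -m pendant '[[-1,-0.0014,0.00045,0.002,0],[-1,0,0,0,0]]'|sed -n 4p; python3 -c "
from h import *
rep();ax()"
```

```text
wrist_force: [-1.5, 2.8, 0.0]
wrist_force: [0.5, 2.4, 1.4]
wrist_force: [-1.4, 2.0, 0.6]
t 33.48 p [ 0.5931 -0.2945  0.1165] x [-0.386  0.418 -0.822] y [ 0.792  0.608 -0.062] z [ 0.474 -0.675 -0.566] q [-0.39  0.31 -0.9  -0.52 -0.46  0.27] F [-1.4  2.   0.6] gap 0.0197 78.7
in [-0.567  0.178  0.804] left [ 0.05   0.982 -0.181] up [-0.822 -0.062 -0.566] eye [ 0.0073 -0.      0.1899]
```

```bash
python3 -m pendant '[[-1,-0.0014,0.00045,0.002,0],[-1,0,0,0,0]]'|sed -n 4p;python3 -m pendant '[[-1,-0.0008,0.0003,0.0012,0],[-1,0,0,0,0],[-1,0,0,0,0]]'|sed -n 4p; python3 - <<'E'
from h import *
rep();ax(); im=save('side','s5.png')[:,:,::-1].copy()
x0,y0=260,150
c=cv2.resize(im[y0:y0+50,x0:x0+66],None,fx=12,fy=12,interpolation=cv2.INTER_CUBIC)
cv2.imwrite('pics/c.png',c)
for i in range(4): f=env.read_camera('side'); print(np.round(env.get_state()['wrist_force'],1))
E
```

```text
wrist_force: [-2.5, 1.5, -0.4]
wrist_force: [-3.5, 1.6, -1.8]
t 34.1 p [ 0.5963 -0.297   0.1167] x [-0.386  0.418 -0.823] y [ 0.792  0.608 -0.062] z [ 0.474 -0.675 -0.565] q [-0.39  0.31 -0.89 -0.52 -0.46  0.27] F [-3.5  1.6 -1.8] gap 0.0196 78.7
in [-0.566  0.177  0.805] left [ 0.05   0.982 -0.181] up [-0.823 -0.062 -0.565] eye [0.0113 0.0002 0.1901]
[-3.4  2.2 -2. ]
[-3.2  2.1 -1.5]
[-3.2  2.1 -1.3]
[-3.4  2.  -2.2]
```

View pics/c.png

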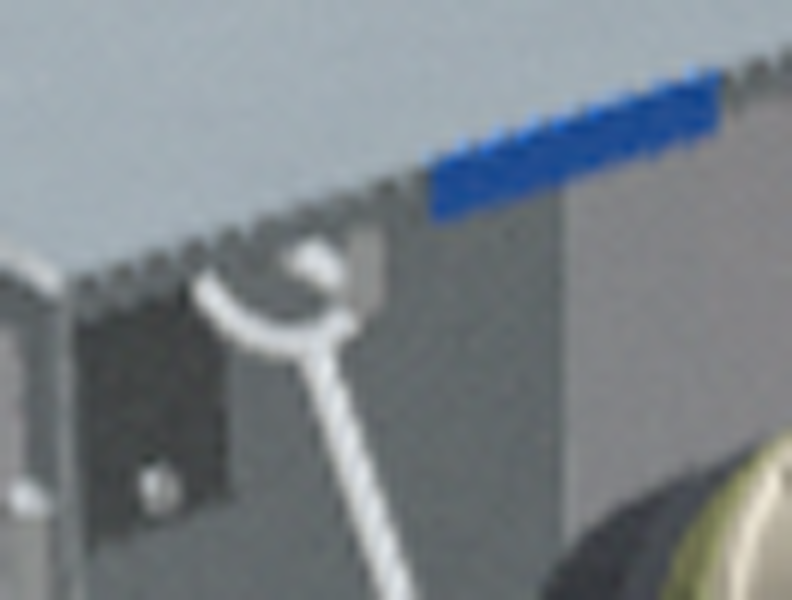

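The hook's tip now hides part of the eye (crop 365,270), so the ring is behind it. About 4 N of resistance means the collar is nearly fully pressed. A gentle pull back should be held by the latch.

```bash
for i in 1; do python3 -m pendant '[[-1,0.0023,-0.0007,-0.0032,0],[-1,0,0,0,0]]'|sed -n 4p;python3 -m pendant '[[-1,0.0011,-0.0004,-0.0016,0],[-1,0,0,0,0]]'|sed -n 4p; python3 -m pendant '[[-1,0.0011,-0.0004,-0.0016,0],[-1,0,0,0,0]]'|sed -n 4p; done;python3 -c "
from h import *
rep();ax()"
```

```text
wrist_force: [-2.1, 1.6, -2.5]
wrist_force: [-2.5, 1.2, -1.9]
wrist_force: [1.1, -0.3, -1.1]
t 35.1 p [ 0.5915 -0.2922  0.118 ] x [-0.383  0.417 -0.824] y [ 0.792  0.608 -0.061] z [ 0.476 -0.675 -0.563] q [-0.39  0.3  -0.91 -0.53 -0.46  0.27] F [ 1.1 -0.3 -1.1] gap 0.0197 78.3
in [-0.564  0.177  0.806] left [ 0.051  0.982 -0.18 ] up [-0.824 -0.061 -0.563] eye [0.0042 0.0005 0.1917]
```

```bash
python3 -m pendant '[[-1,0.0009,-0.0003,-0.0012,0],[-1,0,0,0,0]]'|sed -n 4p;python3 -c "
from h import *
rep();ax()"
```

```text
wrist_force: [2.7, -3.8, -0.7]
t 35.35 p [ 0.5908 -0.2914  0.1186] x [-0.382  0.417 -0.825] y [ 0.792  0.608 -0.06 ] z [ 0.476 -0.676 -0.562] q [-0.39  0.3  -0.91 -0.53 -0.46  0.27] F [ 2.7 -3.8 -0.7] gap 0.0196 78.1
in [-0.563  0.178  0.807] left [ 0.051  0.982 -0.18 ] up [-0.825 -0.06  -0.562] eye [0.0032 0.0006 0.1923]
```

The latch holds against about 4.6 N. I ease off, lower 1 mm onto the bar and release.

```bash
python3 -m pendant '[[-1,-0.0003,0.0003,0.0018,0],[-1,0,0,0,0]]' 20|sed -n 4p; python3 -m pendant '[[0.3,0,0,0,0],[0.3,0,0,0,0],[0.3,0,0,0,0],[0.3,0,0,0,0]]'; python3 -m pendant '[[0.3,0.006,-0.002,-0.008,0],[0.3,0.011,-0.0035,-0.016,0],[0.3,0.022,-0.007,-0.032,0],[0.3,0.022,-0.007,-0.032,0],[0.3,0.028,-0.009,-0.04,0],[0.3,0,0,0,0]]'; python3 - <<'E'
from h import *
rep(); im=save('side','s6.png')[:,:,::-1].copy()
cv2.imwrite('pics/d.png',cv2.resize(im[90:350,190:450],(600,600),interpolation=cv2.INTER_CUBIC))
E
```

```text
wrist_force: [2.3, -1.8, 2.6]
clock: 36.1
tcp_pos: [0.5904, -0.2918, 0.1159]
orientation: [0.405, 0.378, 0.8, -0.23]
wrist_force: [0.1, 0.2, 0.2]
finger_gap: 0.0551
grip_force: 0.0
clock: 36.85
tcp_pos: [0.5059, -0.1781, 0.1368]
orientation: [0.388, 0.386, 0.803, -0.234]
wrist_force: [-0.0, -0.1, 0.4]
finger_gap: 0.0555
grip_force: 0.0
t 36.85 p [ 0.5059 -0.1781  0.1368] x [-0.4    0.438 -0.805] y [ 0.802  0.592 -0.076] z [ 0.443 -0.676 -0.589] q [-0.18  0.09 -1.03 -0.3  -0.63  0.46] F [-0.  -0.1  0.4] gap 0.0555 0.0
```

View pics/d.png

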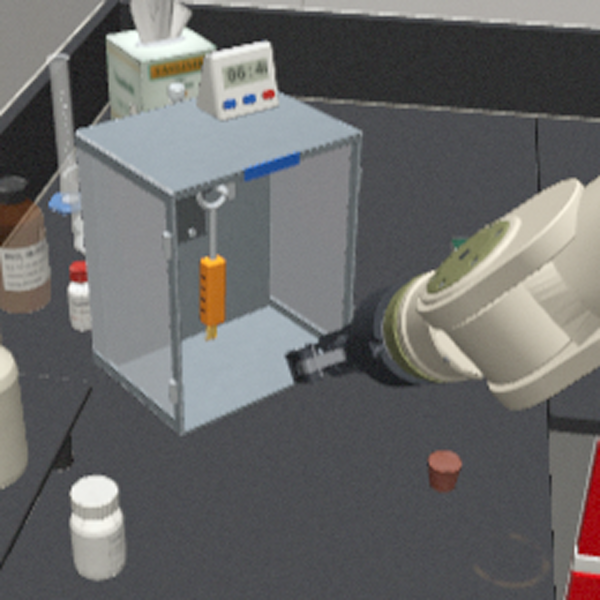

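The key hangs plumb (crop 212,290). The gripper is clear, and the timer, bottle and stopper stand where they were. I let it settle and check that it is still.

```bash
for i in 1 2 3 4 5 6; do python3 -m pendant '[[0.3,0,0,0,0],[0.3,0,0,0,0],[0.3,0,0,0,0],[0.3,0,0,0,0],[0.3,0,0,0,0],[0.3,0,0,0,0],[0.3,0,0,0,0],[0.3,0,0,0,0]]'>/dev/null; done; python3 - <<'E'
from h import *
for i in range(16):
    im=env.read_camera('side'); c=im[150:260,250:330]
    m=cv2.inRange(cv2.cvtColor(c,cv2.COLOR_RGB2HSV),(8,150,120),(22,255,255)); M=cv2.moments(m,True)
    print(round(M['m10']/M['m00'],2),round(M['m01']/M['m00'],2),end=' | ')
print(env.get_state()['clock'])
E
```

```text
31.92 65.87 | 31.92 65.98 | 31.9 65.92 | 31.91 65.99 | 31.91 65.87 | 31.91 65.88 | 31.9 65.94 | 31.91 65.99 | 31.91 65.93 | 31.91 65.93 | 31.9 65.91 | 31.89 66.16 | 31.9 65.98 | 31.92 65.86 | 31.9 65.97 | 31.91 65.81 | 43.7
```

```bash
python3 -c "
from h import *
print(env.hand_in())"
```

```text
the job is handed in; nothing more can be done
None
```

The key hangs still and plumb on the hook, and the latch held against a gentle pull before I let go. The timer, bottle and stopper look unmoved; I handed the job in at about 44 s and got no verdict back.

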